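# Raise the leaded panel to the pointer and hold it

## Task

Take the wooden fid off the hinged leaded-glass panel and lay it in the blue tray. Then lift the panel, which has an orange knob at its free edge, until it is parallel with the red pointer beside it, and keep holding it there: it falls shut if let go, so finish while still holding it at the pointer. Never let the panel slam, do not shift the pointer, and leave the other things where they lie.

Things in the scene. Friction and masses are not known exactly. Their poses are not given: they have to be found in the camera images.
- fid: wooden lead-dressing fid (smoothing stick) lying on the closed panel, 130 mm long along its x, 26 mm wide (y), 16 mm thick (z up); the last 40 mm at its +x end are only 20 mm wide and 10 mm thick; a blue band near its -x end. Origin: centre of its underside. About 60 g.
- tray_in (a point): centre of the inner floor (5 mm above the table) of a fixed blue open tray, inside 210 mm along its x, 140 mm along its y, rim 27 mm above that floor, walls 5 mm thick
- flap (a joint): angle of the hinged panel: 0 = closed, flat on the light box; grows as the knob end is lifted, up to 1.4 rad. The hinge turns freely and the panel falls shut by its own weight (about 0.6 kg; 2 to 4 N at the knob).
- panel_hinge (a point): hinged panel: dark wooden frame, leaded flower of green and amber glass, 200 x 200 x 12 mm, lying level on a light box 220 x 220 x 38 mm when closed (top 56 mm above the table). Origin: on the hinge axis, middle of the far edge, mid-thickness, 50 mm above the table. y: hinge axis; -x: from the hinge along the panel to the knob; z: its upper face. Frame reaches 5 to 205 mm along -x.
- knob (a point): centre of the orange knob, 245 mm from the hinge axis (50 mm above the table when closed): a cylinder 24 mm in diameter, 26 mm long along the panel's y, on a 10 mm stem from the middle of the near edge; 28 mm clear between knob and panel, free below. Pinched from above along y, it turns between the pads as the panel rises. Axes as the panel's.
- pointer (a joint): angle of the red pointer, on the same hinge axis and in the same sense as flap: 0 = level, the panel is at the mark when the two are equal. It is stiff and stays as set; it differs each time (0.5 to 0.95 rad).
- pointer_tip (a point): tip of the red pointer, a bar 6 mm wide and 12 mm deep that swings beside the panel's +y side, 125 mm from its middle; 205 mm from the hinge axis along the pointer's -x; axes as the panel's when at the same angle
- lead_knife: bystander: lead knife with a handle and flat steel blade, lying; origin in its underside. Leave alone.
- hammer: bystander: small hammer, lying; origin in its underside. Leave alone.
- nail_pot: bystander: aluminium pot, 64 mm wide, 60 mm high; origin in its underside. Leave alone.
- flux_jar: bystander: amber jar, 60 mm wide, 75 mm high; origin in its underside. Leave alone.
- roundel: bystander: green glass disc, 70 mm wide, 6 mm thick; origin in its underside. Leave alone.
- oak_lath: bystander: oak strip 160 x 25 x 12 mm; origin in its underside. Leave alone.
Not all that is in view belongs to the job. What is shaped like the fid but black, green or pink is not meant.

How it is judged (in metres and radians):
On the way:
1. the fid lies in the tray, let go, with the panel still closed (x of fid in the frame of tray_in between -0.095 and 0.095 m and y of fid in the frame of tray_in between -0.065 and 0.065 m and z of fid in the frame of tray_in below 0.022 m and linear speed of fid below 0.05 m/s and contact force between fid and the fingers below 0.1 N and value of joint flap below 0.1 rad), for 0.2 s.
At the end, for the whole second after the job is handed in: The gripper's fingers hold the panel still (over 1 N of contact, nothing else carrying it) within 0.09 rad (5 degrees) of the red pointer's angle through the last second, and the fid lies released and at rest on the tray's floor (angle between the x axis of panel_hinge and the x axis of pointer_tip, either way round below 0.09 rad and value of joint flap above 0.3 rad and velocity of joint flap between -0.1 and 0.1 rad/s and contact force between the fingers and flap above 1 N and contact force between each of fid, lead_knife, hammer, nail_pot, flux_jar, roundel, oak_lath and flap below 0.05 N and x of fid in the frame of tray_in between -0.095 and 0.095 m and y of fid in the frame of tray_in between -0.065 and 0.065 m and z of fid in the frame of tray_in below 0.022 m and linear speed of fid below 0.05 m/s and contact force between fid and the fingers below 0.1 N); the arm keeps its last pose, push and grip.
It fails at once if the panel slams (falls faster than 1.5 rad/s) (velocity of joint flap below -1.5 rad/s).
It fails at once if the pointer is shifted by more than 10 mm at its tip (distance of pointer_tip from where it was at the start of the episode above 0.01 m).
It fails at once if another loose thing is moved by more than 25 mm (distance of any of lead_knife, hammer, nail_pot, flux_jar, roundel, oak_lath from where it was at the start of the episode above 0.025 m).
It also fails if it takes over 58 s, if anything falls off the work surface, if the arm or the gripper's body presses on something with over 40 N, if the wrist force passes 120 N, or if a joint passes its speed limit or range.

## Robot

A 6-joint arm with a two-finger parallel gripper is mounted at the origin on the work surface. World frame = base frame: x ahead of the robot, y to its left, z up, the work surface at z = 0. Lengths are in m, angles in degrees, forces in N, time in s.
With the tool pointing down it reaches from about 0.3 to 0.85 m from the base axis. Payload 5.4 kg.
Tool frame: the origin (TCP) lies on the centre line of the jaws, within the pads' length; the fingertips stand 8 mm ahead of it and the grasp point (between the pads) lies 11 mm behind it; z points along the fingers, y is the line along which they close (so a half turn about z gives the same grasp; the last joint's range is limited). The gripper opens to 85 mm and grips with 20 to 120 N. Pads are 22 mm wide; open, the fingers measure 114 mm over their backs; the gripper's body (76 mm by 85 mm) begins 54 mm behind the grasp point. The pads swing forward as they close: fully open they stand 13 mm farther back than shut.
Start: joints at [65.082, 9.076, 91.501, -0, 79.423, -12.038], TCP at [0.128, 0.561, 0.239] pointing down, gripper open.
Joint ranges: [-166.64, 166.64], [-54.1, 131.32], [10.49, 154.53], [-73.88, 253.88], [9.74, 151.15], [-171.62, 171.62]. Speed limits (degrees/s): [147.25, 147.25, 180, 180, 180, 180].

## Interface

Orientations are given as a 3x3 rotation matrix whose columns are the frame's x, y, z axes.
In Python, from cell import r gives the robot as it stands.
- The arm moves only by the tool apply_moves, never from a script. Its arguments are lists of equal length, an entry for each row: "translation": the shift along the tool's x, y, z in cm, a list of three; "turn": the turn about the tool's z in rad. In form: {"translation": [[dx, dy, dz], ...], "turn": [turn, ...]}. A call has 1 to 20 rows; each row is the pose to reach, as a shift and turn from the pose commanded when the call began, along the tool's axes at that moment; what a row does not reach only later rows make up. A row lasts 1/10 s, in which the tool goes at most 50 mm and 8.59 degrees, less where a joint would pass 70% of its speed; a pose out of reach is approached as far as the arm can. A call with a gripper value outside its range is refused whole. "jaw" is the opening, from 0 (shut) to 1 (fully open), set as the call begins (left out, the last holds). The fingers move at their own pace and stop on an object; "force" is the grip in N (left out, the last holds). Time passes only in rows, so rows that repeat a pose let the fingers close. It gives the time, the measured TCP pose, the force, the opening and the grip force at its end, in the units of the state.
- r.observe(): the state, without advancing time (a new reading comes with each control period).
- r.snapshot(name): name is "scene" or "top" or "wrist"; returns the picture (400x640x3 uint8, red, green, blue); there is no depth.
- r.camera_info(name): a dict with "intrinsics" (3x3 intrinsics, pixels), "T" (4x4, takes a point from camera to world coordinates). Camera axes: x right, y down, z forward; pixel columns grow to the right and rows downward; lengths in m; the calibration is good to about 2 mm. The wrist camera is an equidistant fisheye: a pixel r from the principal point sees the ray r / f radians off the axis. A picture is of the moment at which its call begins: read the wrist's pose just before it. camera_info takes no time and is no camera call; for the wrist camera it gives the pose at the moment of the call.
- r.job_done(): hands the job in; it is judged then, once.
The state is a dict: "time": time; "joint_pos": joint angles; "qd": joint speeds; "joint_efforts": joint torques, N m; "position": TCP position; "orientation": TCP orientation; "wrist_force": force on the tool from outside, world axes, zero at the start; "torque": the same for the moment, N m; "width": opening from 0.0 (shut) to 1.0 (fully open); "finger_force": force on a finger pad.
Only numpy, scipy, OpenCV 4.12 (cv2) and the standard library are available. Lean on these libraries where they do the work, as an engineer would, in place of code of your own. Each camera call takes 0.05 s, during which the arm holds its last target. There are 200 camera calls.

## Working session

There is one attempt and no reset: what is moved stays moved. The work goes in short steps, Python scripts to look and compute and a tool call to move; the robot and the scene stay as the last step left them, time stands still between calls to the robot, and variables do not carry over. Pictures are saved under pics/ and viewed, at most 10 in all, crops included, and the job is handed in when it is done.

Besides the shell and the picture viewer there is one more tool, called after "Emit:" in YAML: its name, and indented under it one key for each argument. apply_moves: Moves the arm, as the interface text tells. Its arguments: {"type":"object","properties":{"translation":{"type":"array","items":{"type":"array","items":{"type":"number"}}},"turn":{"type":"array","items":{"type":"number"}},"jaw":{"type":"number"},"force":{"type":"number"}},"required":["translation","turn"]}

```bash
mkdir -p pics; python3 - <<'E'
from cell import r
import cv2,numpy as np
for n in ("scene","top"):
    im=r.snapshot(n); cv2.imwrite(f"pics/{n}0.png",im[:,:,::-1])
    c=r.camera_info(n); print(n,np.round(c["intrinsics"],1).tolist(),np.round(c["T"],4).tolist())
o=r.observe(); print(o["time"],o["position"],np.round(o["orientation"],3).tolist(),o["wrist_force"],o["width"])
E
```

```text
scene [[367.6, 0.0, 322.4], [0.0, 367.6, 198.5], [0.0, 0.0, 1.0]] [[0.6489, 0.5059, -0.5683, 1.3167], [0.7608, -0.4429, 0.4743, -0.596], [-0.0118, -0.7402, -0.6723, 0.9433], [0.0, 0.0, 0.0, 1.0]]
top [[497.6, 0.0, 319.2], [0.0, 497.6, 205.8], [0.0, 0.0, 1.0]] [[0.0028, -0.9877, 0.1563, 0.326], [-1.0, -0.0027, 0.001, 0.0239], [-0.0006, -0.1563, -0.9877, 1.6714], [0.0, 0.0, 0.0, 1.0]]
0.1 [0.12797685 0.56001942 0.23839864] [[-0.975, 0.223, -0.001], [0.223, 0.975, -0.002], [0.0, -0.002, -1.0]] [-0.37989592  0.21445704 -0.50578385] 1.0011516520645547
```

View pics/scene0.png

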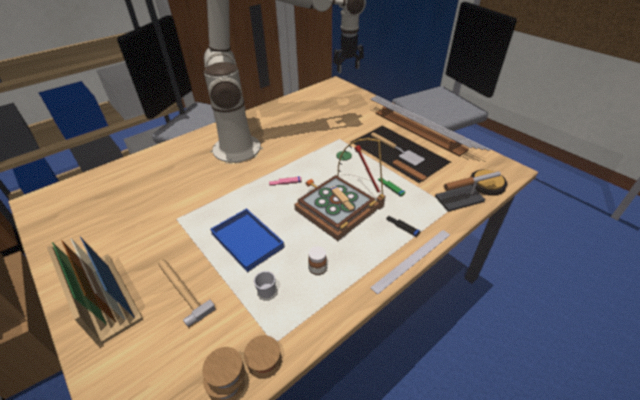

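View pics/top0.png

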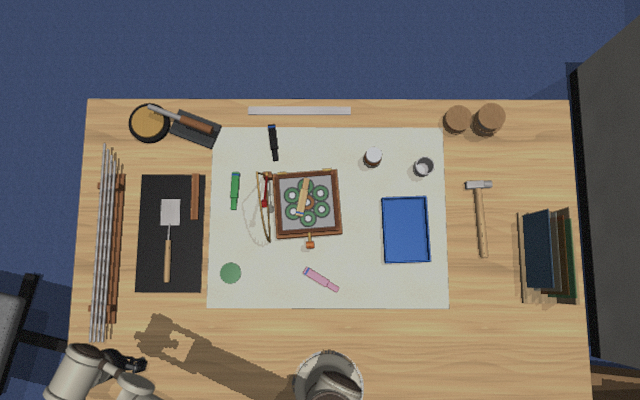

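The scene view shows the panel at about (340,205) with the red pointer standing up from (380,190) to (357,147). In the top view, the panel is at (307,203), the knob at (310,241), the tray at (405,229) and the fid at (302,197). I'll zoom in on both.

```bash
python3 - <<'E'
import cv2,numpy as np
a=cv2.imread("pics/top0.png")[155:255,220:345]; b=cv2.imread("pics/scene0.png")[130:245,270:420]
a=cv2.resize(a,(500,400),interpolation=cv2.INTER_CUBIC)
cv2.imwrite("pics/c1.png",a)
cv2.imwrite("pics/c2.png",cv2.resize(b,(750,575),interpolation=cv2.INTER_CUBIC))
E
```

```text
(no output)
```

View pics/c1.png

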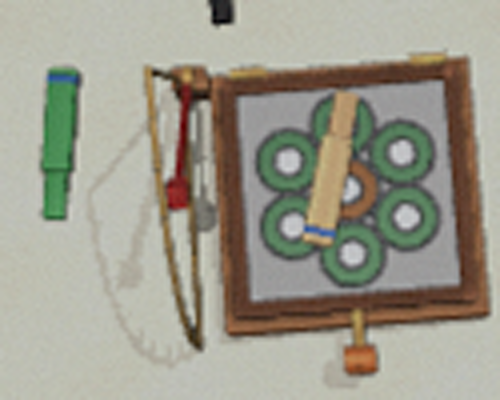

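View pics/c2.png

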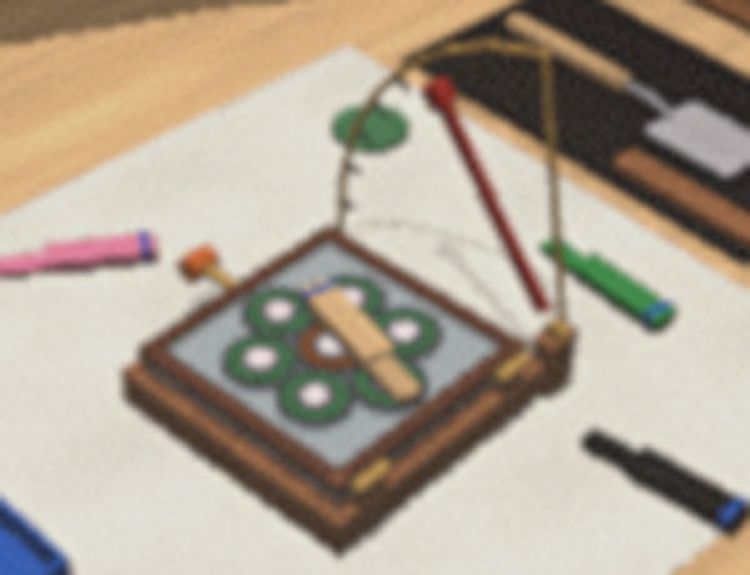

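The crops show the panel closed and yawed a few degrees, with the blue band of the fid towards the knob. The pointer's tip is red: top about (264,203), scene about (358,148). The knob is at about (310,245) in the top view. Next I'll measure.

```bash
cat > h.py <<'E'
import cv2,numpy as np
from cell import r
def ray(n,p):
    c=r.camera_info(n);K=np.array(c["intrinsics"]);T=np.array(c["T"])
    d=T[:3,:3]@np.linalg.solve(K,[p[0],p[1],1]);return T[:3,3],d/np.linalg.norm(d)
def onz(n,p,z):
    o,d=ray(n,p);return o+d*(z-o[2])/d[2]
def tri(pa,pb):
    o1,d1=ray("top",pa);o2,d2=ray("scene",pb)
    s=np.linalg.lstsq(np.c_[d1,-d2],o2-o1,rcond=None)[0]
    a,b=o1+s[0]*d1,o2+s[1]*d2;return (a+b)/2,np.linalg.norm(a-b)
def blobs(f,lo,hi,box,amin=8):
    im=cv2.imread(f);x0,y0,x1,y1=box
    m=np.zeros(im.shape[:2],np.uint8)
    m[y0:y1,x0:x1]=cv2.inRange(cv2.cvtColor(im,cv2.COLOR_BGR2HSV),lo,hi)[y0:y1,x0:x1]
    k,l,s,c=cv2.connectedComponentsWithStats(m)
    return [(s[i,4],c[i],np.argwhere(l==i)[:,::-1].astype(np.float32)) for i in np.argsort(-s[:,4]) if i and s[i,4]>=amin]
E
python3 - <<'E'
from h import *
np.set_printoptions(precision=4,suppress=True)
T,S="pics/top0.png","pics/scene0.png"
def show(n,f,lo,hi,box):
    B=blobs(f,lo,hi,box)
    for a,c,p in B[:3]: print(n,a,c,cv2.minAreaRect(p),p.min(0),p.max(0))
    return B
red=show("redT",T,(0,150,70),(8,255,255),(255,165,276,215)); red2=show("red2T",T,(170,150,70),(180,255,255),(255,165,276,215))
show("redS",S,(0,150,60),(6,255,255),(345,135,385,200));show("redS2",S,(170,130,60),(180,255,255),(345,135,385,200))
show("knobT",T,(6,150,120),(16,255,255),(298,232,322,252)); show("knobS",S,(4,150,120),(16,255,255),(300,170,320,190))
f=show("fidT",T,(10,60,150),(24,160,255),(290,175,312,215))
t=show("trayT",T,(100,120,60),(125,255,255),(370,185,440,270))
for q in cv2.boxPoints(cv2.minAreaRect(t[0][2])): print("tray",q,onz("top",q,0.032))
for q in cv2.boxPoints(cv2.minAreaRect(f[0][2])): print("fid",q,onz("top",q,0.072))
E=lambda u,v:(220+u/4-.4,155+v/4-.4)
for n,p,z in [("hTL",(213,77),.056),("hTR",(467,58),.056),("BR",(487,300),.056),("BL",(226,318),.056),("knob",(361,360),.05)]: print(n,onz("top",E(*p),z))
print("tip",tri(E(177,194),(270+441/5-.4,130+92/5-.4)))
print("fid b/t",onz("top",E(318,238),.072),onz("top",E(346,96),.066))
E
```

```text
redT 34 [264.1176 202.7353] ((264.0, 202.5), (7.0, 4.0), 90.0) [262. 199.] [266. 206.]
redT 23 [265.3478 188.8261] ((265.2969970703125, 189.0297088623047), (1.7910668849945068, 16.11960220336914), 5.710593223571777) [264. 181.] [266. 197.]
redT 11 [266.     177.5455] ((266.0, 177.5), (3.0, 2.0), 90.0) [265. 176.] [267. 179.]
redS 26 [358.2692 148.8077] ((358.0, 150.0), (8.0, 4.0), 90.0) [356. 146.] [360. 154.]
knobT 40 [309.875 244.5  ] ((309.5, 244.0), (6.0, 7.0), 90.0) [306. 241.] [313. 247.]
knobS 19 [309.5789 181.8947] ((309.5000305175781, 182.00001525878906), (3.130495071411133, 5.366563320159912), 63.43495178222656) [307. 180.] [312. 184.]
fidT 221 [302.8416 195.724 ] ((303.2352600097656, 194.44117736816406), (7.375636577606201, 33.73269271850586), 12.528807640075684) [296. 178.] [308. 211.]
trayT 2886 [404.8943 229.4619] ((405.52947998046875, 229.2957000732422), (65.84981536865234, 45.55511474609375), 86.90594482421875) [382. 196.] [430. 262.]
tray [381.008  197.6482] [ 0.6135 -0.181   0.032 ]
tray [426.4967 195.1894] [ 0.6223 -0.3333  0.032 ]
tray [430.051  260.9432] [ 0.4033 -0.3382  0.032 ]
tray [384.5623 263.402 ] [ 0.3949 -0.189   0.032 ]
fid [295.9764 210.1059] [0.5646 0.101  0.072 ]
fid [303.2941 177.1765] [0.674  0.0781 0.072 ]
fid [310.4941 178.7765] [0.6687 0.0544 0.072 ]
fid [303.1765 211.7059] [0.5594 0.0776 0.072 ]
hTL [0.6885 0.1798 0.056 ]
hTR [ 0.7053 -0.0311  0.056 ]
BR [ 0.5031 -0.0469  0.056 ]
BL [0.4878 0.1657 0.056 ]
knob [0.4544 0.0557 0.05  ]
tip (array([0.5678, 0.1929, 0.2001]), np.float64(0.004015494833686785))
fid b/t [0.5516 0.0907 0.072 ] [0.6706 0.069  0.066 ]
```

Emit:
apply_moves:
  translation:
    - [-33.4,-41.7,0]
    - [-33.4,-41.7,0]
    - [-33.4,-41.7,0]
    - [-33.4,-41.7,0]
    - [-33.4,-41.7,0]
    - [-33.4,-41.7,0]
    - [-33.4,-41.7,0]
    - [-33.4,-41.7,0]
    - [-33.4,-41.7,0]
    - [-33.4,-41.7,0]
    - [-33.4,-41.7,0]
    - [-33.4,-41.7,0]
    - [-57.2,-36.2,0]
    - [-57.2,-36.2,0]
    - [-57.2,-36.2,0]
    - [-57.2,-36.2,0]
    - [-57.2,-36.2,0]
    - [-57.2,-36.2,0]
    - [-57.2,-36.2,0]
    - [-57.2,-36.2,4]
  turn: [-0.035,-0.035,-0.035,-0.035,-0.035,-0.035,-0.035,-0.035,-0.035,-0.035,-0.035,-0.035,-0.035,-0.035,-0.035,-0.035,-0.035,-0.035,-0.035,-0.035]
  jaw: 1

```text
time: 2.1
position: [0.6083, 0.081, 0.2055]
orientation: [[-0.982, 0.188, 0.012], [0.188, 0.982, -0.001], [-0.012, 0.002, -1.0]]
wrist_force: [0.8, 0.4, 0.8]
width: 1.003
finger_force: 0.0
```

```bash
python3 - <<'E'
from h import *
c=r.camera_info("wrist");im=r.snapshot("wrist");cv2.imwrite("pics/w1.png",im[:,:,::-1])
print(np.round(c["intrinsics"],1).tolist(),np.round(c["T"],4).tolist())
o=r.observe(); print(o["time"],o["position"],np.round(o["orientation"],3).tolist(),o["wrist_force"],o["width"])
E
```

```text
[[309.7, 0.0, 320.3], [0.0, 309.7, 201.2], [0.0, 0.0, 1.0]] [[0.1877, 0.9388, 0.2887, 0.536], [0.9822, -0.1802, -0.0525, 0.0939], [0.0027, 0.2935, -0.956, 0.3393], [0.0, 0.0, 0.0, 1.0]]
2.15 [0.60210484 0.08121212 0.19421031] [[-0.982, 0.188, -0.005], [0.188, 0.982, 0.001], [0.005, -0.0, -1.0]] [-2.55850392 -0.36007526 -5.77704772] 0.9982328248905344
```

View pics/w1.png

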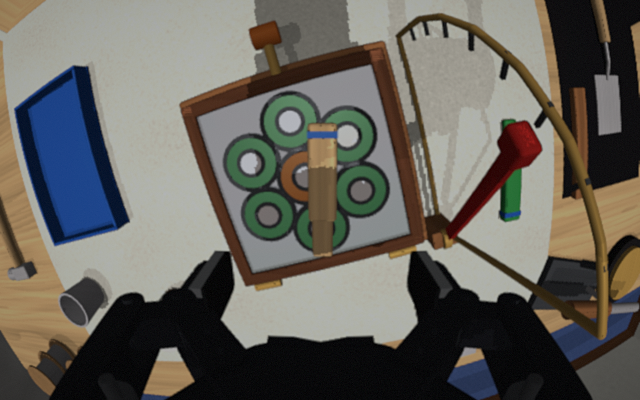

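The wrist view shows the fid upright in the image, from (322,124) at the band end to (323,254) at the tip, so it is aligned with the jaws. The pointer runs from its pivot at (447,240) to the red tip at (518,142), and the knob is at (265,36). I'll refine the positions from this view.

```bash
cat >> h.py <<'E'
KW=np.array([[309.7,0,320.3],[0,309.7,201.2],[0,0,1]])
def wray(T,p):
    v=np.array([p[0]-KW[0,2],p[1]-KW[1,2]]);ρ=np.linalg.norm(v);a=ρ/KW[0,0]
    d=T[:3,:3]@np.r_[np.sin(a)*v/ρ,np.cos(a)];return T[:3,3],d
def wz(T,p,z):
    o,d=wray(T,p);return o+d*(z-o[2])/d[2]
E
python3 - <<'E'
from h import *
np.set_printoptions(precision=4,suppress=True)
T=np.array([[0.1877,0.9388,0.2887,0.536],[0.9822,-0.1802,-0.0525,0.0939],[0.0027,0.2935,-0.956,0.3393],[0,0,0,1]])
for n,p,z in [("fid end",(322,124),.072),("fid tip",(323,254),.061),("L",(309,165),.072),("R",(337,165),.072),("hTL",(180,102),.056),("hTR",(384,43),.056),("fL",(248,284),.056),("fR",(426,247),.056),("knobtop",(264,30),.062)]: print(n,wz(T,p,z))
# pointer: intersect wrist rays with plane 0.125 to the side of panel
for yaw,H in [(np.radians(4.5),np.array([.6987,.0745,.05]))]:
    ax=np.array([np.cos(yaw),np.sin(yaw),0]);ay=np.array([-np.sin(yaw),np.cos(yaw),0])
    def rep(o,d):
        t=((H+.125*ay-o)@ay)/(d@ay);q=o+t*d-H;return -q@ax,q[2],np.degrees(np.arctan2(q[2],-q@ax)),np.hypot(q[2],q@ax)
    for p in [(518,142),(495,178),(470,210),(525,128)]: print("w",p,rep(*wray(T,p)))
    for p in [(264.1,202.7),(265.35,188.8)]: print("top",rep(*ray("top",p)))
    for p in [(358.3,148.8),(367.5,170)]: print("scene",rep(*ray("scene",p)))
E
```

```text
fid end [0.5492 0.0936 0.072 ]
fid tip [0.6749 0.0709 0.061 ]
L [0.5823 0.0757 0.072 ]
R [0.5869 0.0998 0.072 ]
hTL [ 0.4981 -0.0354  0.056 ]
hTR [0.4848 0.1634 0.056 ]
fL [ 0.6996 -0.0169  0.056 ]
fR [0.6922 0.1784 0.056 ]
knobtop [0.4541 0.0594 0.062 ]
w (518, 142) (np.float64(0.12465791539770493), np.float64(0.15557328270164944), np.float64(51.29546614055753), np.float64(0.19935556717049238))
w (495, 178) (np.float64(0.09846665270589529), np.float64(0.1262753467637997), np.float64(52.053702130584455), np.float64(0.16012852617638512))
w (470, 210) (np.float64(0.06180164428226558), np.float64(0.08194183774764073), np.float64(52.975906690496174), np.float64(0.10263482844265084))
w (525, 128) (np.float64(0.13255737435906284), np.float64(0.16333771616934695), np.float64(50.93880539021689), np.float64(0.21035842512337574))
top (np.float64(0.12319585750742647), np.float64(0.15999800522938484), np.float64(52.40431483428161), np.float64(0.20193211974416647))
top (np.float64(0.0684377640216417), np.float64(0.095439504537205), np.float64(54.35644794606179), np.float64(0.11744116216467329))
scene (np.float64(0.11358697275942076), np.float64(0.15239814968999515), np.float64(53.30171772751495), np.float64(0.19007155602452347))
scene (np.float64(0.06543515174234636), np.float64(0.08437755503009463), np.float64(52.20627036247824), np.float64(0.1067770147381942))
```

Emit:
apply_moves:
  translation:
    - [-0.1,0.2,3]
    - [-0.1,0.2,6]
    - [-0.1,0.2,9]
    - [-0.1,0.2,11]
    - [-0.1,0.2,12.3]
    - [-0.1,0.2,13.1]
    - [-0.1,0.2,13.1]
    - [-0.1,0.2,13.1]
  turn: [0,0,0,0,0,0,0,0]
  jaw: 0.6

```text
time: 2.95
position: [0.6071, 0.082, 0.0696]
orientation: [[-0.982, 0.189, 0.002], [0.189, 0.982, -0.0], [-0.002, 0.0, -1.0]]
wrist_force: [0.2, -0.5, -0.2]
width: 0.599
finger_force: 0.0
```

Emit:
apply_moves:
  translation:
    - [0,0,0]
    - [0,0,0]
    - [0,0,0]
    - [0,0,0]
    - [0,0,0]
    - [0,0,0]
    - [0,0,0]
    - [0,0,0]
    - [0,0,0]
    - [0,0,0]
  turn: [0,0,0,0,0,0,0,0,0,0]
  jaw: 0
  force: 30

```text
time: 3.95
position: [0.6074, 0.0819, 0.0697]
orientation: [[-0.982, 0.189, 0.002], [0.189, 0.982, -0.0], [-0.002, 0.0, -1.0]]
wrist_force: [-0.8, 0.3, 6.0]
width: 0.301
finger_force: 31.2
```

Emit:
apply_moves:
  translation:
    - [0,0,-1]
    - [0,0,-3]
    - [0,0,-6]
    - [0,0,-10]
    - [0,0,-11]
    - [1,-5,-11]
    - [2,-10,-11]
    - [3,-15,-11]
    - [3.8,-20,-11]
    - [3.8,-25,-11]
    - [3.8,-30,-11]
    - [3.8,-34,-11]
    - [3.8,-35.6,-11]
    - [3.8,-35.6,-8]
    - [3.8,-35.6,-5]
    - [3.8,-35.6,-2]
    - [3.8,-35.6,0]
    - [3.8,-35.6,1.5]
    - [3.8,-35.6,2.5]
    - [3.8,-35.6,2.5]
  turn: [0,0,0,0,0,0,0,0,0,0,0,0,0,0,0,0,0,0,0,0]

```text
time: 5.95
position: [0.5014, -0.2597, 0.042]
orientation: [[-0.982, 0.188, -0.002], [0.188, 0.982, 0.002], [0.002, 0.001, -1.0]]
wrist_force: [-0.1, -0.5, 0.2]
width: 0.295
finger_force: 30.5
```

```bash
python3 - <<'E'
from h import *
o=r.observe(); print(o["time"],o["position"],np.round(o["orientation"],3).tolist(),o["wrist_force"],o["width"])
a=r.snapshot("top")[150:310,250:450,::-1];b=r.snapshot("wrist")[:,:,::-1]
a=cv2.resize(a,(500,400));cv2.imwrite("pics/m1.png",np.hstack([a,cv2.resize(b,(300,188))]) if 0 else a)
E
```

```text
5.95 [ 0.50135031 -0.25968337  0.0420492 ] [[-0.982, 0.188, -0.002], [0.188, 0.982, 0.002], [0.002, 0.001, -1.0]] [-0.12543071 -0.49015309  0.18300627] 0.29468263998772626
```

View pics/m1.png

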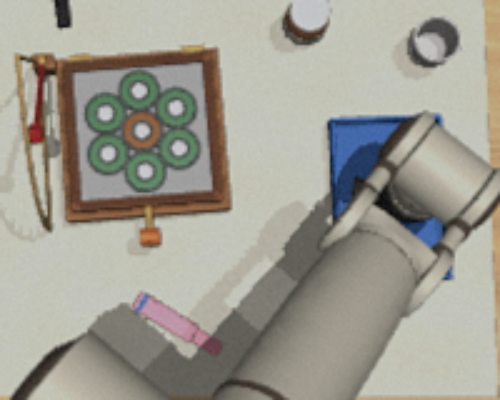

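The panel is clear, and the fid is over the tray. I'll lower it and let go.

Emit:
apply_moves:
  translation:
    - [0,0,0.8]
    - [0,0,1.6]
    - [0,0,2.1]
    - [0,0,2.1]
    - [0,0,2.1]
  turn: [0,0,0,0,0]

```text
time: 6.55
position: [0.5019, -0.2605, 0.0221]
orientation: [[-0.982, 0.189, -0.0], [0.189, 0.982, 0.0], [0.0, 0.0, -1.0]]
wrist_force: [-0.3, -0.3, -0.5]
width: 0.299
finger_force: 30.5
```

Emit:
apply_moves:
  translation:
    - [0,0,0]
    - [0,0,0]
    - [0,0,0]
    - [0,0,0]
    - [0,0,0]
    - [0,0,-2]
    - [0,0,-5]
    - [0,0,-9]
    - [0,0,-13]
    - [0,0,-16]
    - [0,0,-16]
  turn: [0,0,0,0,0,0,0,0,0,0,0]
  jaw: 0.6

```text
time: 7.65
position: [0.5046, -0.2626, 0.1882]
orientation: [[-0.982, 0.189, 0.008], [0.188, 0.982, -0.007], [-0.009, -0.005, -1.0]]
wrist_force: [-0.4, -0.0, 0.4]
width: 0.6
finger_force: 0.0
```

```bash
python3 - <<'E'
from h import *
o=r.observe(); T=np.array(r.camera_info("wrist")["T"]); im=r.snapshot("wrist")[:,:,::-1];cv2.imwrite("pics/w2.png",im)
print(o["time"],o["position"],np.round(o["orientation"],3).tolist(),np.round(o["wrist_force"],1),o["width"])
np.save("w2T.npy",T)
E
```

```text
7.65 [ 0.50460523 -0.26263162  0.18816127] [[-0.982, 0.189, 0.008], [0.188, 0.982, -0.007], [-0.009, -0.005, -1.0]] [-0.4 -0.   0.4] 0.5997142121228898
```

View pics/w2.png

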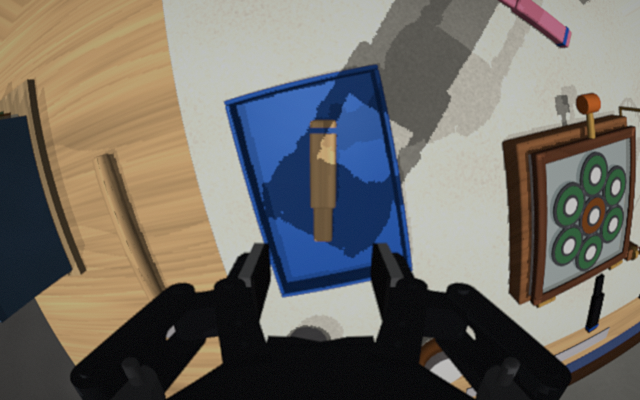

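The fid lies near the middle of the tray, from (322,122) to (323,240), and has been let go. Next I'll move above the knob.

Emit:
apply_moves:
  translation:
    - [1.5,5,0]
    - [3,10,0]
    - [5,15,0]
    - [7,20,0]
    - [9,25,0]
    - [10.7,29,0]
    - [10.7,30.2,0]
    - [10.7,30.2,2]
    - [10.7,30.2,3]
    - [10.7,30.2,3]
    - [10.7,30.2,3]
  turn: [0,-0.05,-0.1,-0.15,-0.2,-0.269,-0.269,-0.269,-0.269,-0.269,-0.269]

```text
time: 8.8
position: [0.4535, 0.0558, 0.1517]
orientation: [[-0.997, -0.078, -0.002], [-0.078, 0.997, 0.0], [0.002, 0.0, -1.0]]
wrist_force: [-0.0, -0.3, 0.5]
width: 0.6
finger_force: 0.0
```

```bash
python3 - <<'E'
from h import *
np.set_printoptions(precision=4,suppress=True)
o=r.observe(); T=np.array(r.camera_info("wrist")["T"]); cv2.imwrite("pics/w3.png",r.snapshot("wrist")[:,:,::-1])
cv2.imwrite("pics/s3.png",r.snapshot("scene")[:,:,::-1])
print(o["time"],o["position"],o["orientation"].tolist(),o["width"]);np.save("w3T.npy",T)
for a,c,p in blobs("pics/w3.png",(4,150,100),(18,255,255),(150,50,500,330),60):
    print(a,c,cv2.minAreaRect(p),wz(T,c,.055))
E
```

```text
8.8 [0.4535 0.0558 0.1517] [[-0.9969415176203449, -0.07813451393950216, -0.0016149849168107242], [-0.07813489790088633, 0.9969427800903304, 0.0001759425511760956], [0.0015963003670518188, 0.0003015911155699768, -0.999998680433098]] 0.5995785265676651
424 [416.4505 239.0991] ((415.0, 241.5), (15.0, 46.0), 90.0) [0.4763 0.1383 0.055 ]
326 [223.2577 239.7669] ((226.0, 242.5), (15.0, 36.0), 90.0) [ 0.4895 -0.0237  0.055 ]
```

View pics/w3.png

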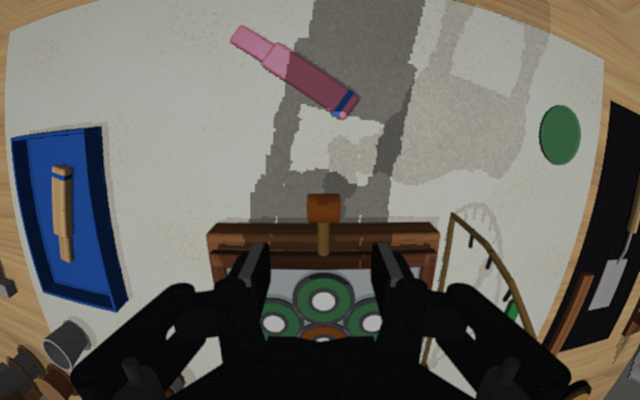

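The knob is at (323,207), between the fingers, and the panel edge is square to the jaws.

```bash
python3 - <<'E'
from h import *
np.set_printoptions(precision=4,suppress=True)
T=np.load("w3T.npy");print(T[:3,3])
for p in [(307,208),(340,208),(323,195),(323,221),(323,207)]: print(p,wz(T,p,.06),wz(T,p,.05))
E
```

```text
[0.382  0.0495 0.2866]
(307, 208) [0.4542 0.0452 0.06  ] [0.4574 0.045  0.05  ]
(340, 208) [0.4522 0.0705 0.06  ] [0.4553 0.0714 0.05  ]
(323, 195) [0.443  0.0566 0.06  ] [0.4456 0.0569 0.05  ]
(323, 221) [0.4638 0.0583 0.06  ] [0.4674 0.0587 0.05  ]
(323, 207) [0.4525 0.0574 0.06  ] [0.4556 0.0577 0.05  ]
```

Emit:
apply_moves:
  translation:
    - [-0.2,0.2,3]
    - [-0.2,0.2,6]
    - [-0.2,0.2,9]
    - [-0.2,0.2,10.5]
    - [-0.2,0.2,11.2]
    - [-0.2,0.2,11.2]
    - [-0.2,0.2,11.2]
  turn: [0,0,0,0,0,0,0]

```text
time: 9.6
position: [0.4568, 0.0581, 0.0415]
orientation: [[-0.997, -0.079, 0.002], [-0.079, 0.997, -0.0], [-0.002, -0.0, -1.0]]
wrist_force: [0.5, 0.2, 0.5]
width: 0.6
finger_force: 0.0
```

Emit:
apply_moves:
  translation:
    - [0,0,0]
    - [0,0,0]
    - [0,0,0]
    - [0,0,0]
    - [0,0,0]
    - [0,0,0]
    - [0,0,0]
    - [0,0,0]
  turn: [0,0,0,0,0,0,0,0]
  jaw: 0
  force: 40

```text
time: 10.4
position: [0.4567, 0.0584, 0.0415]
orientation: [[-0.997, -0.079, 0.002], [-0.079, 0.997, -0.0], [-0.002, -0.0, -1.0]]
wrist_force: [-1.5, 0.4, 6.7]
width: 0.292
finger_force: 40.2
```

Emit:
apply_moves:
  translation:
    - [0,0,-1.2]
    - [-0.1,0,-2.4]
    - [-0.3,0,-3.7]
    - [-0.5,0,-4.9]
    - [-0.8,0,-6.1]
    - [-1.1,0,-7.2]
    - [-1.5,0,-8.4]
    - [-1.9,0,-9.5]
    - [-2.4,0,-10.7]
    - [-3.0,0,-11.8]
    - [-3.6,0,-12.8]
    - [-4.3,0,-13.8]
    - [-5.0,0,-14.8]
    - [-5.8,0,-15.8]
    - [-6.6,0,-16.7]
    - [-7.4,0,-17.6]
    - [-8.3,0,-18.4]
    - [-9.2,0,-19.1]
    - [-9.2,0,-19.1]
    - [-9.2,0,-19.1]
  turn: [0,0,0,0,0,0,0,0,0,0,0,0,0,0,0,0,0,0,0,0]

```text
time: 12.4
position: [0.5473, 0.0659, 0.2318]
orientation: [[-0.997, -0.079, -0.0], [-0.079, 0.997, 0.0], [0.0, 0.0, -1.0]]
wrist_force: [-3.2, -0.0, 0.7]
width: 0.295
finger_force: 41.9
```

```bash
python3 - <<'E'
from h import *
o=r.observe();print(o["time"],o["position"],np.round(o["wrist_force"],1),o["width"],o["finger_force"])
a=r.snapshot("scene")[:,:,::-1];cv2.imwrite("pics/s4.png",a);cv2.imwrite("pics/t4.png",r.snapshot("top")[:,:,::-1])
b=r.snapshot("wrist")[:,:,::-1]
a=cv2.resize(a[120:250,270:420],(692,600),interpolation=cv2.INTER_CUBIC)
cv2.imwrite("pics/c4.png",a);cv2.imwrite("pics/w4.png",b);np.save("w4T.npy",np.array(r.camera_info("wrist")["T"]))
E
```

```text
12.4 [0.54729514 0.06585764 0.23177746] [-3.2 -0.   0.7] 0.29493912034117975 41.88510596752167
```

View pics/c4.png

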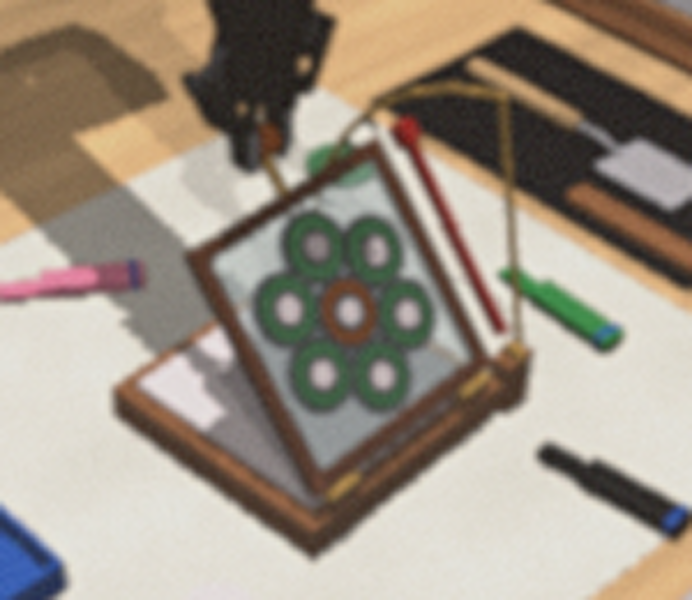

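The panel is up and looks nearly parallel with the pointer: panel edge (375,150)–(490,360), pointer (408,130)–(500,328) in the crop. I'll compare the two numerically.

```bash
python3 - <<'E'
from h import *
np.set_printoptions(precision=4,suppress=True)
yaw=np.radians(4.5);H=np.array([.6995,.0766,.05]);ax=np.array([np.cos(yaw),np.sin(yaw),0]);ay=np.array([-np.sin(yaw),np.cos(yaw),0])
def pt(o,d,l):
    t=((H+l*ay-o)@ay)/(d@ay);q=o+t*d-H;return np.array([-q@ax,q[2]])
C=lambda u,v:(270+u/4.615-.4,120+v/4.615-.4)
def ang(n,P,l):
    a,b=[pt(*ray("scene",C(*p)),l) for p in P];d=b-a
    print(n,a,b,np.degrees(np.arctan2(d[1],d[0])),np.degrees(np.arctan2(b[1],b[0])))
ang("panel R edge",[(491,358),(378,150)],.1)
ang("panel L edge",[(317,492),(192,258)],-.1)
ang("pointer",[(500,328),(408,130)],.125)
# predicted scene pixels of panel/pointer ends for a given angle
c=r.camera_info("scene");K=np.array(c["intrinsics"]);T=np.linalg.inv(np.array(c["T"]))
def proj(a,rad,l,up=0):
    a=np.radians(a);X=H-ax*(rad*np.cos(a)+up*-np.sin(a)*-1)+ay*l+np.array([0,0,rad*np.sin(a)+up*np.cos(a)])
    q=K@(T@np.r_[X,1])[:3];p=q[:2]/q[2];return (p+.4-[270,120])*4.615
for a in (49,51,53,55): print(a,"tip",proj(a,.2,.125),"mid",proj(a,.1,.125),"cornerR",proj(a,.205,.1),"cornerL",proj(a,.205,-.1))
E
```

```text
panel R edge [0.001  0.0098] [0.1256 0.1445] 47.247860405759916 49.016338034511655
panel L edge [-0.0018  0.0119] [0.1205 0.157 ] 49.8621550224301 52.48617546194716
pointer [0.013  0.0177] [0.1178 0.1542] 52.4865012790566 52.62404806253819
49 tip [394.539  126.6124] mid [453.467  240.9553] cornerR [369.7631 134.2102] cornerL [178.3158 251.8358]
51 tip [400.0901 124.4824] mid [456.3336 240.1596] cornerR [375.3989 132.0388] cornerL [183.4733 250.0714]
53 tip [405.831  122.6204] mid [459.2806 239.4996] cornerR [381.233  130.1444] cornerL [188.8495 248.608 ]
55 tip [411.7566 121.0326] mid [462.3047 238.977 ] cornerR [387.2604 128.5336] cornerL [194.4404 247.4521]
```

View pics/w4.png

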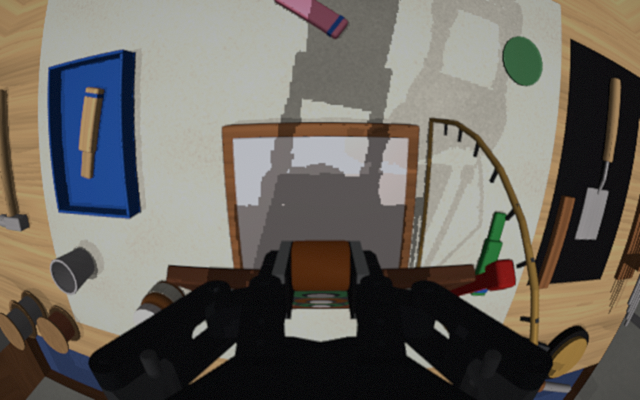

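Panel is at about 51° (kinematics and image agree) and the pointer at about 52°. I'll nudge it up 1° and settle.

Emit:
apply_moves:
  translation:
    - [-0.1,0,-0.1]
    - [-0.2,0,-0.2]
    - [-0.3,0,-0.2]
    - [-0.3,0,-0.2]
    - [-0.3,0,-0.2]
    - [-0.3,0,-0.2]
    - [-0.3,0,-0.2]
    - [-0.3,0,-0.2]
    - [-0.3,0,-0.2]
    - [-0.3,0,-0.2]
  turn: [0,0,0,0,0,0,0,0,0,0]

```text
time: 13.55
position: [0.5494, 0.066, 0.2335]
orientation: [[-0.997, -0.079, -0.003], [-0.079, 0.997, 0.0], [0.003, 0.0, -1.0]]
wrist_force: [-6.2, 0.5, 3.4]
width: 0.291
finger_force: 42.2
```

```bash
python3 - <<'E'
from cell import r
o=r.observe();print(o["position"],o["wrist_force"],o["finger_force"],abs(o["qd"]).max())
print(r.job_done())
E
```

```text
[0.5494348  0.06601913 0.23350779] [-6.16500329  0.49708895  3.39276977] 42.22809970378876 0.06584655491261629
the job is handed in; nothing more can be done
None
```

The job is handed in at 13.6 s of the 58 s allowed: the fid lies in the blue tray, and the gripper still holds the panel by its knob at about 52°, my estimate of the pointer's angle (readings from 51° to 53°); no verdict was returned.

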